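# Find the full tin with the tipping sorter

## Robot

A 6-joint arm with a two-finger parallel gripper is mounted at the origin on a cart in front of the work surface, level with it; the furniture and walls round the work are solid. World frame = base frame: x ahead of the robot, y to its left, z up, the work surface at z = 0. Lengths are in m, angles in rad, forces in N, time in s.
With the tool pointing down it reaches from about 0.425 to 0.95 m from the base axis. Payload 3.5 kg.
Tool frame: the origin (TCP) lies at the very end of the fingers, on their centre line; the grasp point (between the pads) lies 19 mm behind it; z points along the fingers, y is the line along which they close (so a half turn about z gives the same grasp; the last joint's range is limited). The gripper opens to 85 mm and grips with 20 to 120 N. Pads are 22 mm wide; open, the fingers measure 114 mm over their backs; the gripper's body (76 mm by 85 mm) begins 54 mm behind the grasp point. The pads swing forward as they close: fully open they stand 13 mm farther back than shut.
Start: joints at [1.005, 0.286, 1.577, -0, 1.279, -0.15], TCP at [0.273, 0.617, 0.231] pointing down, gripper open.
Joint ranges: [-2.77, 2.77], [-0.9, 2.22], [0.21, 2.48], [-1.53, 4.67], [0.24, 2.81], [-2.84, 2.84]. Speed limits (rad/s): [2.79, 2.79, 3.14, 3.14, 3.14, 3.14].

## Interface

Orientations are given as a unit quaternion [x, y, z, w].
In Python, from plant import ctrl, optics, probe_bus gives the robot as it stands (ctrl), with the cameras (optics) and the readings (probe_bus).
- The arm moves only by the tool inch_along, called after "Request:" by a JSON object that holds its "method" and its "body", one argument or row to a line. Schema: {"type":"object","properties":{"rows":{"type":"object","properties":{"dx":{"type":"array","items":{"type":"number"},"minItems":1,"maxItems":10},"dy":{"type":"array","items":{"type":"number"},"minItems":1,"maxItems":10},"dz":{"type":"array","items":{"type":"number"},"minItems":1,"maxItems":10},"drx":{"type":"array","items":{"type":"number"},"minItems":1,"maxItems":10},"dry":{"type":"array","items":{"type":"number"},"minItems":1,"maxItems":10},"drz":{"type":"array","items":{"type":"number"},"minItems":1,"maxItems":10},"jaw":{"type":"array","items":{"type":"number"},"minItems":1,"maxItems":10}},"additionalProperties":false,"required":["dx","dy","dz","drx","dry","drz","jaw"]},"force":{"type":"number"},"only":{"type":"string"},"quiet":{"type":"boolean"},"lines":{"type":"string"}},"required":["rows"],"additionalProperties":false}. rows is an object with one list for each field, all of the same length, 1 to 10, a row being the entries at one place: dx, dy, dz (the shift in m), drx, dry, drz (a rotation vector in rad), jaw (the opening from 0.0 (shut) to 1.0 (fully open)); each row is the pose to reach, as a shift and turn from the pose commanded when the call began, along the tool's axes at that moment; what a row does not reach only later rows make up. A row lasts 1/8 s, in which the tool goes at most 0.0625 m and 0.188 rad, less where a joint would pass 70% of its speed; a pose out of reach is approached as far as the arm can. The fingers move at their own pace and stop on an object; force is the grip in N (left out, the last holds). Time passes only in rows, so rows that do not move let the fingers close. The tool returns the time, the measured TCP pose, the force, the opening and the grip force at its end. only (a regular expression) keeps the lines of the reply that match it, lines (a string "A,B") keeps lines A to B, and quiet returns only ok. Input that does not fit is refused with a message, and nothing moves.
- probe_bus.get_state(): the state, without advancing time (a new reading comes with each control period).
- optics.read_camera(name): name is "side" or "top"; returns a dict with "pixels" (420x560x3 uint8, red, green, blue), "camera_matrix" (3x3 intrinsics, pixels), "dist_coeffs" ([k1, k2, p1, p2, k3] as OpenCV has them; the pictures are not rectified), "xyz" and "orientation" of the camera in the world. Camera axes: x right, y down, z forward; pixel columns grow to the right and rows downward; lengths in m; the calibration is good to about 2 mm. A picture is of the moment at which its call begins. There is no depth.
- ctrl.sign_off(): hands the job in; it is judged then, once.
The state is a dict: "time": time; "qpos": joint angles; "dq": joint speeds; "joint_efforts": joint torques, N m; "eef_pos": TCP position; "tcp_rot": TCP orientation; "contact_force": force on the tool from outside, world axes, zero at the start; "wrist_torque": the same for the moment, N m; "opening": opening from 0.0 (shut) to 1.0 (fully open); "finger_force": force on a finger pad.
Only numpy, scipy, OpenCV 4.12 (cv2) and the standard library are available. Lean on these libraries where they do the work, as an engineer would, in place of code of your own. Each camera call takes 0.05 s, during which the arm holds its last target. There are 200 camera calls.

## Task

One of the three look-alike tins on the sorter's deck is full, the other two are empty. Without lifting the tins, slide them one at a time along the rocker, as far as the stop bridge, until one tips it by its own weight and goes down into the catch tray; an empty one leaves the rocker level and must be slid back onto the deck, clear of the rocker. Finish with only the full tin in the catch tray, the two empties flat on the deck and the rocker level again; do not press on the rocker, and leave the mug, tape, glue stick and USB stick where they are.

Things in the scene. Friction and masses are not known exactly. Their poses are not given: they have to be found in the camera images.
- sorter: Fixed frame of a tipping sorter, bare slick metal (sliding friction about 0.1). Origin on the desk under the rocker's pivot; +x is the flow direction, z up; turned about z. All sorter numbers are in this frame. Deck: flat top at z 70 mm, x -250 to -63, y -102 to 102, edge lips 4 mm high. The tins start near (-120, 70), (-120, -70) and (-205, 0) mm on it.
- lane_start (a point): A point on the deck top in the middle of the lane, at (-110, 0, 70) mm of the sorter; axes as the sorter. A tall fixed microscope stands to the left of the deck, about (0.59, 0.51) m in the world.
- catch_floor (a point): Centre of the catch tray's floor, (179, 0, 15) mm; the floor slopes down along +x at 0.2 rad. The tray spans x 124 to 234, y -46 to 46 inside, with 34 mm high walls on three sides, open towards the rocker.
- rocker (a joint): Angle of the rocker, rad: 0 level and flush with the deck (rest), 0.34 fully tipped, outfeed end down. Slick plate 60 mm wide, x -60 to 122, pivoted about the y axis at x 0. A counterweight holds it level with about 0.09 N m and brings it back. The full tin tips it with its centre 35 to 65 mm past the pivot; an empty one does not even at the stop, unless pushed down there (0.5 N is enough).
- rocker_end (a point): The middle of the rocker's outfeed edge, on its top face (120 mm past the pivot).
- tin_1: One of three outwardly identical round screw-lid metal tins, upright, 46 mm in diameter, 20 mm high; origin at the centre of its underside. Empty 0.03 to 0.05 kg, full 0.17 to 0.24 kg; which is full is not known, and it stands at another place from run to run.
- tin_2: One of three outwardly identical round screw-lid metal tins, upright, 46 mm in diameter, 20 mm high; origin at the centre of its underside. Empty 0.03 to 0.05 kg, full 0.17 to 0.24 kg; which is full is not known, and it stands at another place from run to run.
- tin_3: One of three outwardly identical round screw-lid metal tins, upright, 46 mm in diameter, 20 mm high; origin at the centre of its underside. Empty 0.03 to 0.05 kg, full 0.17 to 0.24 kg; which is full is not known, and it stands at another place from run to run.
- mug: Bystander: white mug, 83 mm across without the handle, 86 mm high; origin at the centre of its underside.
- tape: Bystander: roll of tape lying flat, 52 mm across, 19 mm high.
- glue: Bystander: glue stick standing upright, 25 mm across, 90 mm high.
- usb: Bystander: USB stick lying flat, 18 x 49 x 8 mm.
- lane_entry (a point): Middle of the deck's front edge, (-63, 0, 70) mm, where the lane to the rocker begins. 4 mm high flared guides lead in from x -93 (y +-47) to here (y +-32). From here to x 123 the lane runs along +x between fixed cheeks: inner faces y +-32, outer +-36, tops 5 mm above the deck level.
- stop_bridge (a point): Middle of the near face of the stop bridge, a fixed steel bar across the lane at x 118 mm, from 7 to 18 mm above the deck level (posts as high). A tin on the level rocker meets it with its centre at x 95 mm and stops; a tin on the tipped rocker passes below it.

How it is judged:
On the way, in this order (a step that is already met when the one before it is completed fails the run):
1. a tin that the fingers do not hold or press bears on the tipped rocker with more than 1 N, which only the full one can (((value of joint rocker above 0.2 rad and contact force between tin_1 and rocker above 1 N and contact force between the fingers and tin_1 below 0.3 N) or (value of joint rocker above 0.2 rad and contact force between tin_2 and rocker above 1 N and contact force between the fingers and tin_2 below 0.3 N) or (value of joint rocker above 0.2 rad and contact force between tin_3 and rocker above 1 N and contact force between the fingers and tin_3 below 0.3 N))), for 0.02 s.
2. that tin lies in the catch tray (((x of tin_1 in the frame of sorter between 0.145 and 0.236 m and height (world z) of tin_1 below 0.045 m and linear speed of tin_1 below 0.02 m/s) or (x of tin_2 in the frame of sorter between 0.145 and 0.236 m and height (world z) of tin_2 below 0.045 m and linear speed of tin_2 below 0.02 m/s) or (x of tin_3 in the frame of sorter between 0.145 and 0.236 m and height (world z) of tin_3 below 0.045 m and linear speed of tin_3 below 0.02 m/s))), for 0.2 s.
At the end, for the whole second after the job is handed in: The full tin is at rest in the catch tray (its centre 145 to 236 mm past the pivot and under 45 mm high); the two others stand flat on the deck, their centres at least 82 mm short of the pivot (clear of the rocker); the rocker is level within 0.03 rad (value of joint rocker below 0.03 rad and ((x of tin_1 in the frame of sorter between 0.145 and 0.236 m and height (world z) of tin_1 below 0.045 m and linear speed of tin_1 below 0.02 m/s and x of tin_2 in the frame of sorter between -0.25 and -0.082 m and height (world z) of tin_2 between 0.064 and 0.076 m and angle between each of tin_2, tin_3's own z axis and vertical below 0.1 rad and x of tin_3 in the frame of sorter between -0.25 and -0.082 m and height (world z) of tin_3 between 0.064 and 0.076 m) or (x of tin_2 in the frame of sorter between 0.145 and 0.236 m and height (world z) of tin_2 below 0.045 m and linear speed of tin_2 below 0.02 m/s and x of tin_1 in the frame of sorter between -0.25 and -0.082 m and height (world z) of tin_1 between 0.064 and 0.076 m and angle between each of tin_1, tin_3's own z axis and vertical below 0.1 rad and x of tin_3 in the frame of sorter between -0.25 and -0.082 m and height (world z) of tin_3 between 0.064 and 0.076 m) or (x of tin_3 in the frame of sorter between 0.145 and 0.236 m and height (world z) of tin_3 below 0.045 m and linear speed of tin_3 below 0.02 m/s and x of tin_1 in the frame of sorter between -0.25 and -0.082 m and height (world z) of tin_1 between 0.064 and 0.076 m and angle between each of tin_1, tin_2's own z axis and vertical below 0.1 rad and x of tin_2 in the frame of sorter between -0.25 and -0.082 m and height (world z) of tin_2 between 0.064 and 0.076 m))); the robot touches nothing.
It fails at once if a tin is lifted more than 15 mm above the deck (height (world z) of any of tin_1, tin_2, tin_3 above 0.085 m).
It fails at once if the fingers bear on the rocker with more than 3 N (contact force between the fingers and rocker above 3 N).
It fails at once if a bystander is moved more than 15 mm (distance of any of mug, tape, glue, usb from where it was at the start of the episode above 0.015 m).
It also fails if it takes over 72 s, if anything falls off the work surface, if the arm or the gripper's body presses on something with over 40 N, if the wrist force passes 120 N, or if a joint passes its speed limit or range.

## Working session

There is one attempt and no reset: what is moved stays moved. The work goes in short steps, Python scripts to look and compute and a tool call to move; the robot and the scene stay as the last step left them, time stands still between calls to the robot, and variables do not carry over. Pictures are saved under pics/ and viewed, at most 10 in all, crops included, and the job is handed in when it is done.

```bash
ls; mkdir -p pics; python3 - <<'E'
from plant import ctrl, optics, probe_bus
import cv2,numpy as np
for n in("side","top"):
    c=optics.read_camera(n);cv2.imwrite(f"pics/{n}0.png",c["pixels"][:,:,::-1])
    print(n,c["camera_matrix"],c["dist_coeffs"],c["xyz"],c["orientation"])
print(probe_bus.get_state())
E
```

```text
pics
plant.py
side [[418.31564545   0.         271.874128  ]
 [  0.         418.31564545 216.39297421]
 [  0.           0.           1.        ]] [-0.04715654  0.          0.          0.          0.        ] [0.48626334 0.82299504 0.61883697] [-0.02900923  0.87321007 -0.48575164  0.02660788]
top [[413.22972308   0.         275.8048012 ]
 [  0.         413.22972308 209.42374796]
 [  0.           0.           1.        ]] [-0.08869682  0.          0.          0.          0.        ] [ 0.42915373 -0.08976738  1.00021211] [-0.70085758  0.70920264 -0.05150842  0.05636615]
{'time': 0.1, 'qpos': array([ 1.00501293e+00,  2.87108018e-01,  1.57800632e+00, -7.19700890e-06,
        1.27857474e+00, -1.50016722e-01]), 'dq': array([ 0.00175626, -0.0015932 , -0.00381425,  0.00128601, -0.00049615,
        0.00113161]), 'joint_efforts': array([ 3.32312475e-04, -4.07295477e+01, -2.93701655e+01, -1.38599285e-04,
        3.38457321e-03, -6.70644511e-06]), 'eef_pos': array([0.27229876, 0.61700882, 0.230078  ]), 'tcp_rot': array([ 2.06388143e-01,  9.78469640e-01, -9.82999525e-04, -3.63971069e-04]), 'contact_force': array([ 0.40555336, -1.86909746,  0.65335294]), 'wrist_torque': array([0.00438113, 0.03884277, 0.0047267 ]), 'finger_force': 0.0, 'opening': 0.9984837416165763}
```

View pics/top0.png

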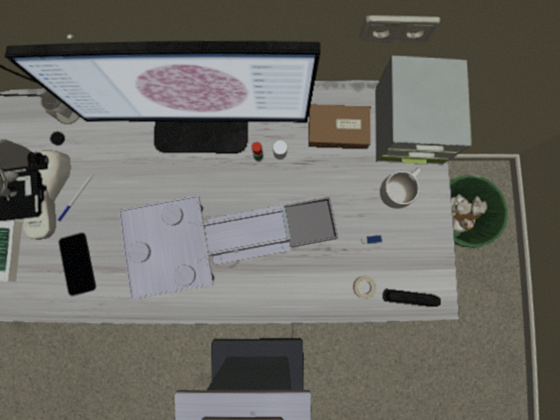

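View pics/side0.png

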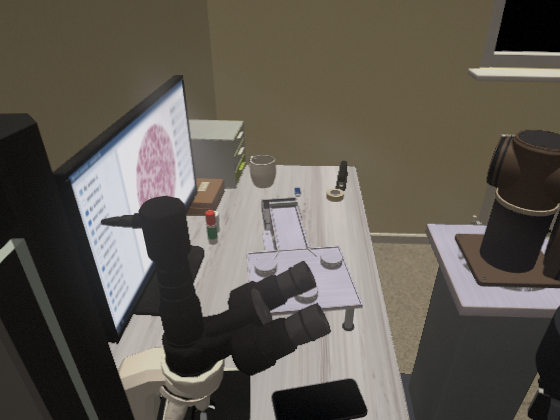

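Top view: deck at about (122–213, 198–297), flow to the right, tins at (172,215), (138,252), (185,274), tray at (310,222), mug (402,188), USB (373,240), tape (364,288), glue (257,150). Side view: tins at (265,267), (331,258), (306,292). I'll enlarge both.

```bash
python3 - <<'E'
import cv2,numpy as np
a=cv2.imread("pics/top0.png")[185:305,110:345]
b=cv2.imread("pics/side0.png")[190:320,235:365]
f=lambda i,s:cv2.convertScaleAbs(cv2.resize(i,None,fx=s,fy=s,interpolation=cv2.INTER_CUBIC),alpha=1.3,beta=-40)
cv2.imwrite("pics/a.png",f(a,3.4));cv2.imwrite("pics/b.png",f(b,4.5))
E
```

```text
(no output)
```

View pics/a.png

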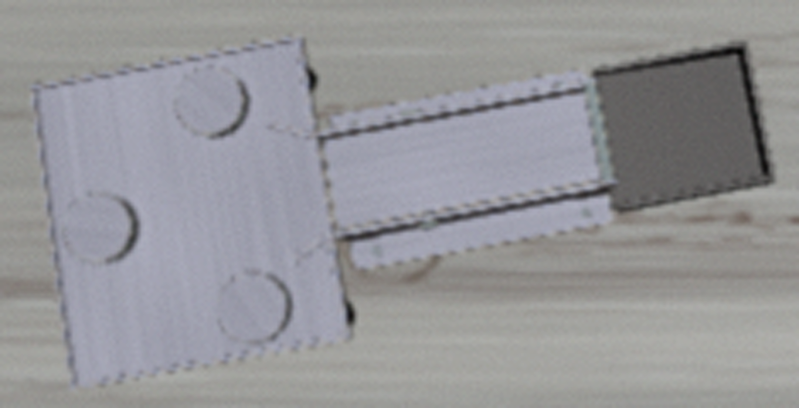

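View pics/b.png

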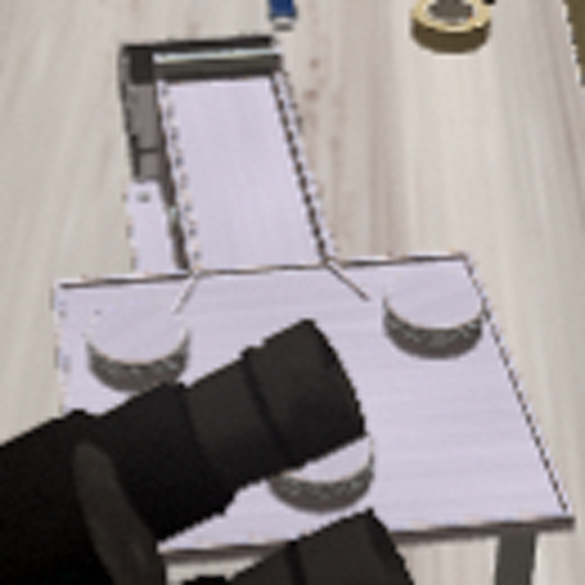

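Crop a: deck corners (35,88), (303,38), (353,340), (75,387); tin tops (209,101), (98,228), (252,305). Crop b: deck corners (63,283), (463,257), (572,520); two tin tops (138,345), (433,305). I'll fit the sorter pose and triangulate the tins.

```bash
cat > h.py <<'E'
import cv2,numpy as np
from plant import ctrl, optics, probe_bus
from scipy.spatial.transform import Rotation as R
from scipy.optimize import least_squares
def cam(n):
    c=optics.read_camera(n); return c
def proj(c,P):
    r=R.from_quat(c["orientation"]).as_matrix()
    return cv2.projectPoints(np.atleast_2d(P).astype(float),cv2.Rodrigues(r.T)[0],-r.T@c["xyz"],c["camera_matrix"],np.array(c["dist_coeffs"]))[0][:,0]
def ray(c,uv,z):
    d=np.append(cv2.undistortPoints(np.float64([[uv]]),c["camera_matrix"],np.array(c["dist_coeffs"]))[0,0],1)
    d=R.from_quat(c["orientation"]).apply(d); return c["xyz"]+d*(z-c["xyz"][2])/d[2]
def tri(c1,u1,c2,u2):
    return least_squares(lambda p:np.r_[proj(c1,p)[0]-u1,proj(c2,p)[0]-u2],ray(c1,u1,.09)).x
def sw(s,P):  # sorter(m)->world ; s=x,y,yaw
    P=np.atleast_2d(P); return R.from_euler('z',s[2]).apply(P)+[s[0],s[1],0]
E
cat > m.py <<'E'
from h import *
ct,cs=cam("top"),cam("side")
A=lambda *p:np.array([110.,185])+(np.array(p)+.5)/3.4-.5
B=lambda *p:np.array([235.,190])+(np.array(p)+.5)/4.5-.5
q=[(-.25,.102),(-.063,.102),(-.063,-.102),(-.25,-.102)]
ua=[A(35,88),A(303,38),A(353,340),A(75,387)]
ub=[B(63,283),B(463,257),B(572,520)]
def res(s):
    P=[sw(s,[(x,y,s[3])])[0] for x,y in q]
    return np.r_[(proj(ct,P)-ua).ravel(),(proj(cs,P[1:])-ub).ravel()]
o=least_squares(res,[.4,-.1,-1.4,.07]);print(o.x,o.fun.round(1))
s=o.x[:3];np.save("s.npy",s)
inv=lambda p:R.from_euler('z',-s[2]).apply(p-np.r_[s[:2],0])
for a,b in((A(209,101),B(138,345)),(A(98,228),None),(A(252,305),B(433,305))):
    p=tri(ct,a,cs,b) if b is not None else ray(ct,a,.09); print(p,inv(p),inv(ray(ct,a,.09)))
print("top lane pts",[ (inv(ray(ct,A(*p),.07))) for p in((322,136),(343,236),(590,92),(610,186))])
for n,u,z in(("mug",(402,188),.086),("usb",(373,240),.005),("tape",(364,288),.019),("glue",(257,148),.09)):print(n,ray(ct,u,z))
for n in("lane",): print(sw(s,[(-.11,0,.07),(.118,0,.08),(.179,0,.015)]))
E
python3 m.py
```

```text
[ 0.51652703  0.01285991 -1.40005342  0.0683381 ] [ 0.2 -0.   0.3  0.1 -0.3 -0.4  0.   0.3 -1.2  0.4  1.3 -0.3  0.  -0.1]
[0.56162663 0.15278349 0.0813741 ] [-0.13022584  0.06821884  0.0813741 ] [-0.12810839  0.06723313  0.09      ]
[0.47794574 0.22217561 0.09      ] [-0.21282752 -0.0024545   0.09      ] [-0.21282752 -0.0024545   0.09      ]
[0.42707856 0.12049145 0.08480453] [-0.12126504 -0.06985962  0.08480453] [-0.11996159 -0.06949535  0.09      ]
top lane pts [array([-0.06101647,  0.03368101,  0.07      ]), array([-0.05773139, -0.03466087,  0.07      ]), array([0.12064577, 0.03030742, 0.07      ]), array([ 0.12211971, -0.03401362,  0.07      ])]
mug [ 0.61554705 -0.37136832  0.086     ]
usb [ 0.50464106 -0.31794096  0.005     ]
tape [ 0.39104163 -0.28876258  0.019     ]
glue [ 0.71191306 -0.04288702  0.09      ]
[[ 0.49783643  0.12126038  0.07      ]
 [ 0.53657694 -0.10342422  0.08      ]
 [ 0.54694172 -0.16353721  0.015     ]]
```

Sorter pose: (0.517, 0.013), yaw −1.400. Triangulated heights of 68 mm for the lip and 81–85 mm for the tin tops are close to the expected 74 and 90. The bystanders and the lane points are also consistent with the text. Now the moves to tin A.

```bash
cat > d.py <<'E'
# usage: d.py x y z [x y z ...] in sorter mm -> tool-axis delta rows, final orientation y along sorter y
from h import *
import sys
s=np.load("s.npy");st=probe_bus.get_state();T=R.from_quat(st["tcp_rot"])
ty=T.apply([0,1,0]);a=np.arctan2(ty[1],ty[0]);want=s[2]+np.pi/2
d=(want-a+np.pi/2)%np.pi-np.pi/2
rv=T.inv().as_matrix()@np.array([0,0,d])
inv=lambda p:R.from_euler('z',-s[2]).apply(p-np.r_[s[:2],0])
print("t",st["time"],"sorter mm",(inv(st["eef_pos"])*1e3).round(1),"F",st["contact_force"].round(1),"open",round(st["opening"],2),"ff",st["finger_force"],"rot",rv.round(3),"tilt",T.apply([0,0,1]).round(3))
for x,y,z in np.reshape(list(map(float,sys.argv[1:])),(-1,3)):
    w=sw(s,[(x/1e3,y/1e3,z/1e3)])[0]; print(w.round(3),T.inv().apply(w-st["eef_pos"]).round(4))
E
python3 - <<'E'
from h import *
s=np.load("s.npy");ct=cam("top")
for u in((42,215),(70,160),(42,150)):print([ray(ct,u,z).round(2) for z in(.1,.2,.3)])
i=lambda p:R.from_euler('z',-s[2]).apply(p-np.r_[s[:2],0])*1e3
print(i(np.array([.29,.38,.2])),i(np.array([.38,.25,.2])))
E
python3 d.py -355 -160 200 -285 -85 200 -128 67 200
```

```text
[array([0.56, 0.45, 0.1 ]), array([0.55, 0.39, 0.2 ]), array([0.53, 0.33, 0.3 ])]
[array([0.69, 0.39, 0.1 ]), array([0.66, 0.34, 0.2 ]), array([0.63, 0.28, 0.3 ])]
[array([0.72, 0.46, 0.1 ]), array([0.68, 0.4 , 0.2 ]), array([0.65, 0.34, 0.3 ])]
[-400.29165672 -160.85063062  200.        ] [-256.88970692  -94.24822231  200.        ]
t 0.25 sorter mm [-637.  -137.8  230.7] F [ 0.  -0.5  1.3] open 1.0 ff 0.0 rot [-0.     0.001  0.984] tilt [-0.001 -0.001 -1.   ]
[0.299 0.336 0.2  ] [-0.1377 -0.2471  0.0309]
[0.384 0.279 0.2  ] [-0.2389 -0.2639  0.0309]
[0.561 0.15  0.2  ] [-0.4524 -0.3105  0.0309]
```

Request:
{"method": "inch_along", "body": {
  "rows": {"dx": [-0.1377, -0.1377, -0.1377, -0.1377, -0.1377, -0.20, -0.27, -0.33, -0.39, -0.44], "dy": [-0.2471, -0.2471, -0.2471, -0.2471, -0.2471, -0.27, -0.29, -0.30, -0.305, -0.3105], "dz": [0.02, 0.02, 0.02, 0.02, 0.02, 0.02, 0.02, 0.02, 0.02, 0.02], "drx": [0, 0, 0, 0, 0, 0, 0, 0, 0, 0], "dry": [0, 0, 0, 0, 0, 0, 0, 0, 0, 0], "drz": [0.2, 0.4, 0.6, 0.8, 0.984, 0.984, 0.984, 0.984, 0.984, 0.984], "jaw": [1, 1, 1, 1, 1, 1, 1, 1, 1, 1]},
  "force": 25
}}

```text
time: 1.5
eef_pos: [0.5514, 0.1543, 0.2115]
tcp_rot: [0.644, 0.765, 0.0, 0.0]
contact_force: [-0.5, 0.1, 0.7]
opening: 0.998
finger_force: 0.0
```

```bash
python3 d.py -128 67 140 -128 67 78
```

```text
t 1.5 sorter mm [-133.4   58.4  211.5] F [-0.5  0.1  0.7] open 1.0 ff 0.0 rot [ 0.  0. -0.] tilt [ 0.001  0.    -1.   ]
[0.561 0.15  0.14 ] [-0.0054  0.0086  0.0715]
[0.561 0.15  0.078] [-0.0054  0.0085  0.1335]
```

Request:
{"method": "inch_along", "body": {
  "rows": {"dx": [-0.0054, -0.0054, -0.0054, -0.0054, -0.0054], "dy": [0.0086, 0.0086, 0.0086, 0.0086, 0.0086], "dz": [0.05, 0.10, 0.12, 0.1335, 0.1335], "drx": [0, 0, 0, 0, 0], "dry": [0, 0, 0, 0, 0], "drz": [0, 0, 0, 0, 0], "jaw": [1, 1, 1, 1, 1]}
}}

```text
time: 2.12
eef_pos: [0.5593, 0.1521, 0.0783]
tcp_rot: [0.644, 0.765, 0.0, 0.0]
contact_force: [0.8, -0.9, -0.0]
opening: 0.999
finger_force: 0.0
```

```bash
python3 d.py -128 67 78; python3 - <<'E'
from h import *
t,s=cam("top")["pixels"],cam("side")["pixels"]
f=lambda i:cv2.resize(i[:,:,::-1],None,fx=3,fy=3,interpolation=cv2.INTER_CUBIC)
cv2.imwrite("pics/c.png",np.hstack([f(t[185:325,115:245]),f(s[185:325,235:365])]))
E
```

```text
t 2.125 sorter mm [-130.    65.9   78.3] F [ 0.8 -0.9 -0. ] open 1.0 ff 0.0 rot [ 0.    -0.     0.001] tilt [ 0.001  0.    -1.   ]
[0.561 0.15  0.078] [-0.002   0.0011  0.0003]
```

View pics/c.png

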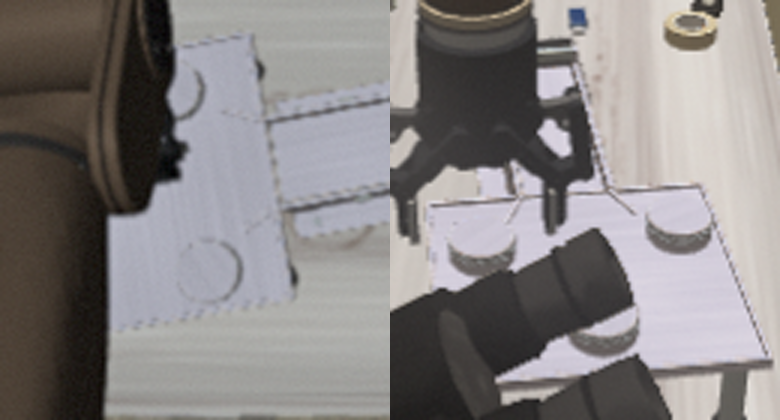

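The gripper straddles the tin: fingers at (410,225) and (553,220), tin at (482,245) between them. Closing.

Request:
{"method": "inch_along", "body": {
  "rows": {"dx": [0, 0, 0, 0, 0, 0], "dy": [0, 0, 0, 0, 0, 0], "dz": [0, 0, 0, 0, 0, 0], "drx": [0, 0, 0, 0, 0, 0], "dry": [0, 0, 0, 0, 0, 0], "drz": [0, 0, 0, 0, 0, 0], "jaw": [0.45, 0.3, 0.3, 0.3, 0.3, 0.3]},
  "force": 20
}}

```text
time: 2.98
eef_pos: [0.5598, 0.152, 0.079]
tcp_rot: [0.644, 0.765, 0.001, 0.0]
contact_force: [-1.1, -0.4, 6.3]
opening: 0.521
finger_force: 20.6
```

```bash
python3 d.py -105 0 78 70 0 78; python3 - <<'E'
from h import *
s=np.load("s.npy");cs=cam("side")
for p in((-.13,.116,.09),(-.13,.016,.09),(-.128,.067,.09)):print(proj(cs,sw(s,[p])))
E
```

```text
t 2.975 sorter mm [-129.7   66.3   79. ] F [-1.1 -0.4  6.3] open 0.52 ff 20.607782886363566 rot [ 0. -0.  0.] tilt [ 0.001  0.    -1.   ]
[0.499 0.116 0.078] [-0.0247 -0.0663  0.0009]
[ 0.528 -0.056  0.078] [-0.1997 -0.0663  0.0009]
[[241.45143982 264.54455085]]
[[290.33382456 260.9848103 ]]
[[265.42106656 262.19700684]]
```

Request:
{"method": "inch_along", "body": {
  "rows": {"dx": [0, 0], "dy": [0, 0], "dz": [-0.0008, -0.0008], "drx": [0, 0], "dry": [0, 0], "drz": [0, 0], "jaw": [0.3, 0.3]}
}}

```text
time: 3.28
eef_pos: [0.5596, 0.1519, 0.079]
tcp_rot: [0.644, 0.765, 0.0, 0.0]
contact_force: [0.2, 0.0, 3.4]
opening: 0.526
finger_force: 20.4
```

```bash
python3 d.py -105 0 78
```

```text
t 3.275 sorter mm [-129.7   66.1   79. ] F [0.2 0.  3.4] open 0.53 ff 20.448864691425115 rot [ 0. -0.  0.] tilt [ 0.001  0.    -1.   ]
[0.499 0.116 0.078] [-0.0247 -0.0661  0.0009]
```

Request:
{"method": "inch_along", "body": {
  "rows": {"dx": [0, -0.005, -0.015, -0.0247, -0.0247], "dy": [0, -0.03, -0.055, -0.0663, -0.0663], "dz": [-0.0008, -0.0008, -0.0008, -0.0008, -0.0008], "drx": [0, 0, 0, 0, 0], "dry": [0, 0, 0, 0, 0], "drz": [0, 0, 0, 0, 0], "jaw": [0.3, 0.3, 0.3, 0.3, 0.3]}
}}

```text
time: 3.9
eef_pos: [0.4973, 0.1157, 0.0791]
tcp_rot: [0.645, 0.765, -0.0, -0.0]
contact_force: [-1.5, -0.4, 0.9]
opening: 0.516
finger_force: 20.7
```

```bash
python3 d.py -105 0 78 70 0 78
```

```text
t 3.9 sorter mm [-104.6   -1.4   79.1] F [-1.5 -0.4  0.9] open 0.52 ff 20.650999245699495 rot [ 0.    -0.    -0.001] tilt [-0.001 -0.    -1.   ]
[0.499 0.116 0.078] [0.0004 0.0014 0.0011]
[ 0.528 -0.056  0.078] [-0.1746  0.0016  0.0011]
```

Request:
{"method": "inch_along", "body": {
  "rows": {"dx": [-0.02, -0.05, -0.09, -0.13, -0.16, -0.1746, -0.1746, -0.1746], "dy": [0.0015, 0.0015, 0.0015, 0.0015, 0.0015, 0.0015, 0.0015, 0.0015], "dz": [-0.0003, -0.0003, -0.0003, -0.0003, -0.0003, -0.0003, -0.0003, -0.0003], "drx": [0, 0, 0, 0, 0, 0, 0, 0], "dry": [0, 0, 0, 0, 0, 0, 0, 0], "drz": [0, 0, 0, 0, 0, 0, 0, 0], "jaw": [0.3, 0.3, 0.3, 0.3, 0.3, 0.3, 0.3, 0.3]}
}}

```text
time: 4.9
eef_pos: [0.5288, -0.0546, 0.0793]
tcp_rot: [0.644, 0.765, -0.0, -0.001]
contact_force: [-0.8, 1.3, -0.2]
opening: 0.528
finger_force: 20.6
```

```bash
python3 d.py 70 0 78; python3 - <<'E'
from h import *
s=np.load("s.npy")
t,c=cam("top")["pixels"],cam("side")["pixels"]
f=lambda i:cv2.resize(i[:,:,::-1],None,fx=3,fy=3,interpolation=cv2.INTER_CUBIC)
cv2.imwrite("pics/e.png",np.hstack([f(t[175:305,215:345]),f(c[165:295,235:365])]))
E
```

```text
t 4.9 sorter mm [68.6  0.6 79.3] F [-0.8  1.3 -0.2] open 0.53 ff 20.607680585235357 rot [-0.     0.     0.001] tilt [-0.001  0.001 -1.   ]
[ 0.528 -0.056  0.078] [-0.0014 -0.0006  0.0013]
```

View pics/e.png

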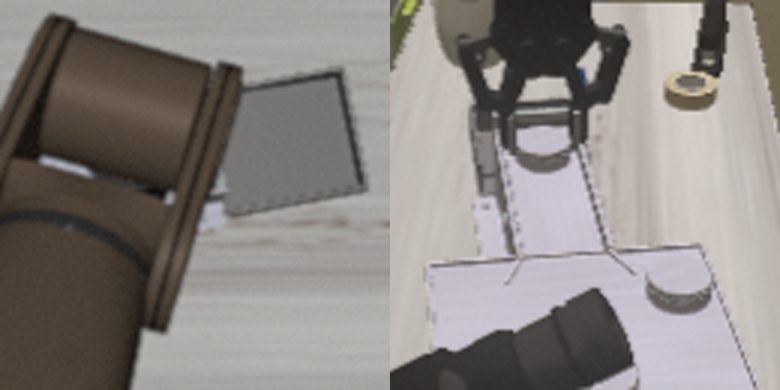

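The tin (545,150 in the crop) stands on the level rocker, gripped, just short of the bridge, with F ≈ 0. I'll release it and compare the pictures.

```bash
cat > look.py <<'E'
from h import *
import sys
c=cam("side")["pixels"][165:320,235:365].astype(int);np.save(sys.argv[1],c)
if len(sys.argv)>2: 
    b=np.load(sys.argv[2]+".npy");d=np.abs(c-b).mean(2)
    print("tin area diff",d[38:58,42:62].mean().round(1),"rocker near end",d[65:80,45:70].mean().round(1),"ref desk",d[90:100,115:125].mean().round(1))
E
python3 look.py L0
```

Request:
{"method": "inch_along", "body": {
  "rows": {"dx": [0, 0, 0, 0, 0, 0], "dy": [0, 0, 0, 0, 0, 0], "dz": [0, 0, 0, 0, 0, 0], "drx": [0, 0, 0, 0, 0, 0], "dry": [0, 0, 0, 0, 0, 0], "drz": [0, 0, 0, 0, 0, 0], "jaw": [0.7, 0.75, 0.75, 0.75, 0.75, 0.75]}
}}

```text
time: 5.8
eef_pos: [0.5292, -0.0556, 0.0797]
tcp_rot: [0.644, 0.765, 0.0, 0.0]
contact_force: [-0.2, -1.0, -0.5]
opening: 0.752
finger_force: 0.0
```

```bash
python3 look.py L1 L0; python3 d.py
```

```text
tin area diff 9.1 rocker near end 0.7 ref desk 0.7
t 5.85 sorter mm [69.6  0.8 79.7] F [ 0.6 -0.8 -0.4] open 0.75 ff 0.0 rot [-0.  0.  0.] tilt [-0.  0. -1.]
```

```bash
python3 - <<'E'
import numpy as np,cv2
f=lambda n:cv2.resize(np.load(n)[:100,:,::-1].astype(np.uint8),None,fx=3,fy=3,interpolation=cv2.INTER_CUBIC)
cv2.imwrite("pics/g.png",np.hstack([f("L0.npy"),f("L1.npy")]))
E
```

```text
(no output)
```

View pics/g.png

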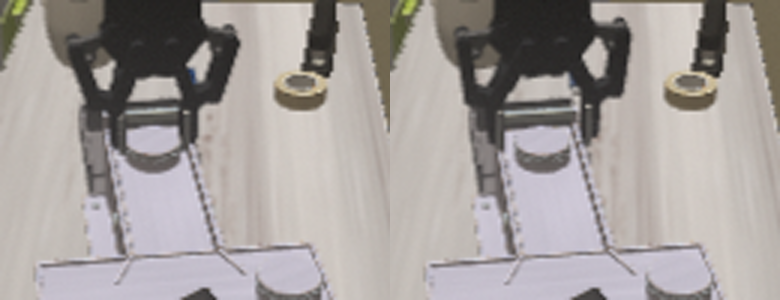

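After release (right half) the tin stays at (542,150) and the rocker is level, so tin A is empty. I'll regrip, raise about 2 mm to cancel the closing push, and slide it back.

Request:
{"method": "inch_along", "body": {
  "rows": {"dx": [0, 0, 0, 0, 0, 0], "dy": [0, 0, 0, 0, 0, 0], "dz": [0, 0, 0, 0, -0.002, -0.002], "drx": [0, 0, 0, 0, 0, 0], "dry": [0, 0, 0, 0, 0, 0], "drz": [0, 0, 0, 0, 0, 0], "jaw": [0.45, 0.3, 0.3, 0.3, 0.3, 0.3]}
}}

```text
time: 6.6
eef_pos: [0.5292, -0.0556, 0.0818]
tcp_rot: [0.644, 0.765, 0.0, 0.0]
contact_force: [0.1, 0.2, -1.3]
opening: 0.523
finger_force: 20.5
```

```bash
python3 d.py -105 0 80 -130 67 80
```

```text
t 6.6 sorter mm [69.6  0.8 81.8] F [ 0.1  0.2 -1.3] open 0.52 ff 20.483503674622625 rot [ 0. -0.  0.] tilt [ 0. -0. -1.]
[0.499 0.116 0.08 ] [ 0.1746 -0.0008  0.0017]
[0.56  0.152 0.08 ] [0.1995 0.0662 0.0018]
```

Request:
{"method": "inch_along", "body": {
  "rows": {"dx": [0.02, 0.06, 0.11, 0.15, 0.1746, 0.180, 0.19, 0.1995, 0.1995, 0.1995], "dy": [0, 0, 0, 0, 0, 0.02, 0.05, 0.0665, 0.0665, 0.0665], "dz": [0, 0, 0, 0, 0, 0, 0, 0, 0.0005, 0.0005], "drx": [0, 0, 0, 0, 0, 0, 0, 0, 0, 0], "dry": [0, 0, 0, 0, 0, 0, 0, 0, 0, 0], "drz": [0, 0, 0, 0, 0, 0, 0, 0, 0, 0], "jaw": [0.3, 0.3, 0.3, 0.3, 0.3, 0.3, 0.3, 0.3, 0.3, 0.3]}
}}

```text
time: 7.85
eef_pos: [0.5594, 0.1526, 0.0806]
tcp_rot: [0.644, 0.765, -0.001, -0.001]
contact_force: [1.1, -0.4, -1.5]
opening: 0.52
finger_force: 20.6
```

```bash
python3 d.py -130 67 80
```

```text
t 7.85 sorter mm [-130.5   66.    80.6] F [ 1.1 -0.4 -1.5] open 0.52 ff 20.57091570692137 rot [-0.     0.     0.001] tilt [-0.002 -0.    -1.   ]
[0.56  0.152 0.08 ] [-0.0005  0.001   0.0006]
```

Request:
{"method": "inch_along", "body": {
  "rows": {"dx": [0, 0, 0, 0, 0, -0.004, -0.008, -0.0105, -0.0105, -0.0105], "dy": [0, 0, 0, 0, 0, -0.05, -0.10, -0.1355, -0.1355, -0.1355], "dz": [0, 0, 0, -0.03, -0.06, -0.06, -0.06, -0.06, -0.04, -0.02], "drx": [0, 0, 0, 0, 0, 0, 0, 0, 0, 0], "dry": [0, 0, 0, 0, 0, 0, 0, 0, 0, 0], "drz": [0, 0, 0, 0, 0, 0, 0, 0, 0, 0], "jaw": [0.8, 1, 1, 1, 1, 1, 1, 1, 1, 1]}
}}

```text
time: 9.1
eef_pos: [0.429, 0.1188, 0.1015]
tcp_rot: [0.644, 0.765, 0.001, 0.001]
contact_force: [0.3, 0.4, 0.2]
opening: 1.002
finger_force: 0.0
```

```bash
python3 d.py -120 -69.5 79.5
```

```text
t 9.1 sorter mm [-119.2  -68.2  101.5] F [0.3 0.4 0.2] open 1.0 ff 0.0 rot [-0.  0. -0.] tilt [ 0.002  0.    -1.   ]
[0.428 0.119 0.08 ] [ 0.0008 -0.0013  0.022 ]
```

Request:
{"method": "inch_along", "body": {
  "rows": {"dx": [0.0008, 0.0008, 0.0008, 0.0008, 0.0008, 0.0008, 0.0008, 0.0008], "dy": [-0.0013, -0.0013, -0.0013, -0.0013, -0.0013, -0.0013, -0.0013, -0.0013], "dz": [0.022, 0.022, 0.022, 0.022, 0.022, 0.022, 0.0205, 0.0205], "drx": [0, 0, 0, 0, 0, 0, 0, 0], "dry": [0, 0, 0, 0, 0, 0, 0, 0], "drz": [0, 0, 0, 0, 0, 0, 0, 0], "jaw": [1, 1, 0.45, 0.3, 0.3, 0.3, 0.3, 0.3]}
}}

```text
time: 10.1
eef_pos: [0.4275, 0.1195, 0.0807]
tcp_rot: [0.644, 0.765, -0.0, -0.0]
contact_force: [-0.5, -0.3, 2.9]
opening: 0.518
finger_force: 20.6
```

```bash
python3 d.py -105 0 80
```

```text
t 10.1 sorter mm [-120.2  -69.6   80.7] F [-0.5 -0.3  2.9] open 0.52 ff 20.633171573281288 rot [-0.  0.  0.] tilt [-0.  0. -1.]
[0.499 0.116 0.08 ] [-0.0153  0.0696  0.0007]
```

Request:
{"method": "inch_along", "body": {
  "rows": {"dx": [0, -0.005, -0.012, -0.0155, -0.0155, -0.0155], "dy": [0.002, 0.03, 0.06, 0.0696, 0.0696, 0.0696], "dz": [-0.0006, -0.0006, -0.0006, -0.0006, -0.0006, -0.0006], "drx": [0, 0, 0, 0, 0, 0], "dry": [0, 0, 0, 0, 0, 0], "drz": [0, 0, 0, 0, 0, 0], "jaw": [0.3, 0.3, 0.3, 0.3, 0.3, 0.3]}
}}

```text
time: 10.85
eef_pos: [0.4975, 0.1162, 0.0808]
tcp_rot: [0.644, 0.765, -0.001, -0.001]
contact_force: [-0.9, 1.2, -0.1]
opening: 0.523
finger_force: 20.8
```

```bash
python3 d.py 70 0 80
```

```text
t 10.85 sorter mm [-105.    -1.2   80.8] F [-0.9  1.2 -0.1] open 0.52 ff 20.834667272865772 rot [-0.  0.  0.] tilt [-0.002 -0.    -1.   ]
[ 0.528 -0.056  0.08 ] [-0.175   0.0011  0.0007]
```

Request:
{"method": "inch_along", "body": {
  "rows": {"dx": [-0.02, -0.05, -0.09, -0.13, -0.16, -0.175, -0.175, -0.175], "dy": [0.0005, 0.0005, 0.0005, 0.0005, 0.0005, 0.0005, 0.0005, 0.0005], "dz": [-0.0003, -0.0003, -0.0003, -0.0003, -0.0003, -0.0003, -0.0003, -0.0003], "drx": [0, 0, 0, 0, 0, 0, 0, 0], "dry": [0, 0, 0, 0, 0, 0, 0, 0], "drz": [0, 0, 0, 0, 0, 0, 0, 0], "jaw": [0.3, 0.3, 0.3, 0.3, 0.3, 0.3, 0.3, 0.3]}
}}

```text
time: 11.85
eef_pos: [0.5286, -0.0553, 0.0814]
tcp_rot: [0.644, 0.765, -0.0, -0.0]
contact_force: [-0.2, 0.4, -0.6]
opening: 0.518
finger_force: 20.8
```

```bash
python3 d.py 70 0 80;python3 look.py M0
```

```text
t 11.85 sorter mm [69.2  0.3 81.4] F [-0.2  0.4 -0.6] open 0.52 ff 20.832444448024035 rot [-0.     0.     0.001] tilt [-0.001  0.001 -1.   ]
[ 0.528 -0.056  0.08 ] [-0.0008 -0.0003  0.0014]
```

Request:
{"method": "inch_along", "body": {
  "rows": {"dx": [0, 0, 0, 0, 0, 0], "dy": [0, 0, 0, 0, 0, 0], "dz": [0, 0, 0, 0, 0, 0], "drx": [0, 0, 0, 0, 0, 0], "dry": [0, 0, 0, 0, 0, 0], "drz": [0, 0, 0, 0, 0, 0], "jaw": [0.7, 0.8, 0.8, 0.8, 0.8, 0.8]}
}}

```text
time: 12.65
eef_pos: [0.5291, -0.0563, 0.0816]
tcp_rot: [0.644, 0.765, -0.0, -0.0]
contact_force: [-0.5, -0.1, -0.2]
opening: 0.803
finger_force: 0.0
```

```bash
python3 look.py M1 M0; python3 look.py M2 L1; python3 d.py
```

```text
tin area diff 11.3 rocker near end 0.7 ref desk 0.8
tin area diff 7.0 rocker near end 0.7 ref desk 0.7
t 12.75 sorter mm [70.3  0.6 81.6] F [ 0.1  0.1 -0.2] open 0.8 ff 0.0 rot [-0.  0.  0.] tilt [-0.  0. -1.]
```

```bash
python3 - <<'E'
import numpy as np
for n in("L0","L1","M0","M1","M2"):print(n,np.load(n+".npy")[36:66:2,48:55].mean((1,2)).round())
E
```

```text
L0 [159.  85.  80. 182. 195. 196. 197. 192.  93.  95.  98. 201. 202. 202.
 203.]
L1 [159.  85.  79. 169. 195. 196. 197. 193. 102.  92.  98. 201. 202. 202.
 203.]
M0 [159.  85.  80. 172. 196. 196. 194. 193.  95.  94.  97. 201. 201. 202.
 202.]
M1 [159.  85.  80. 138. 196. 196. 194. 195.  95.  92.  94. 190. 202. 202.
 203.]
M2 [159.  85.  80. 138. 196. 196. 194. 195.  94.  92.  94. 189. 202. 202.
 203.]
```

The tin's dark wall is still at the same rows after release, so tin C is empty too. I'll slide it back.

Request:
{"method": "inch_along", "body": {
  "rows": {"dx": [0, 0, 0, 0, 0, 0], "dy": [0, 0, 0, 0, 0, 0], "dz": [0, 0, 0, 0, -0.002, -0.002], "drx": [0, 0, 0, 0, 0, 0], "dry": [0, 0, 0, 0, 0, 0], "drz": [0, 0, 0, 0, 0, 0], "jaw": [0.45, 0.3, 0.3, 0.3, 0.3, 0.3]}
}}

```text
time: 13.5
eef_pos: [0.5291, -0.0563, 0.0836]
tcp_rot: [0.644, 0.765, 0.0, 0.0]
contact_force: [-0.1, 0.6, -0.1]
opening: 0.518
finger_force: 20.5
```

```bash
python3 d.py -105 0 80 -120 -70 80
```

```text
t 13.5 sorter mm [70.3  0.6 83.6] F [-0.1  0.6 -0.1] open 0.52 ff 20.45277625322342 rot [ 0. -0.  0.] tilt [ 0. -0. -1.]
[0.499 0.116 0.08 ] [ 0.1753 -0.0006  0.0036]
[0.427 0.119 0.08 ] [ 0.1903 -0.0706  0.0036]
```

Request:
{"method": "inch_along", "body": {
  "rows": {"dx": [0.02, 0.06, 0.11, 0.15, 0.175, 0.180, 0.185, 0.191, 0.191, 0.191], "dy": [0, 0, 0, 0, 0, -0.02, -0.05, -0.0715, -0.0715, -0.0715], "dz": [0, 0, 0, 0, 0, 0, 0, 0, 0.0005, 0.0005], "drx": [0, 0, 0, 0, 0, 0, 0, 0, 0, 0], "dry": [0, 0, 0, 0, 0, 0, 0, 0, 0, 0], "drz": [0, 0, 0, 0, 0, 0, 0, 0, 0, 0], "jaw": [0.3, 0.3, 0.3, 0.3, 0.3, 0.3, 0.3, 0.3, 0.3, 0.3]}
}}

```text
time: 14.75
eef_pos: [0.4268, 0.1202, 0.0835]
tcp_rot: [0.644, 0.765, 0.0, 0.0]
contact_force: [-0.8, -0.1, 0.3]
opening: 0.517
finger_force: 20.5
```

```bash
python3 d.py -120 -70 80
```

```text
t 14.75 sorter mm [-121.   -70.2   83.5] F [-0.8 -0.1  0.3] open 0.52 ff 20.544465500861406 rot [ 0.    -0.     0.001] tilt [ 0.001  0.    -1.   ]
[0.427 0.119 0.08 ] [-0.001   0.0002  0.0035]
```

Request:
{"method": "inch_along", "body": {
  "rows": {"dx": [0, 0, 0, 0, 0, 0.04, 0.08, 0.0915, 0.0915], "dy": [0, 0, 0, 0, 0, 0.03, 0.06, 0.068, 0.068], "dz": [0, 0, 0, -0.03, -0.055, -0.055, -0.055, -0.055, -0.055], "drx": [0, 0, 0, 0, 0, 0, 0, 0, 0], "dry": [0, 0, 0, 0, 0, 0, 0, 0, 0], "drz": [0, 0, 0, 0, 0, 0, 0, 0, 0], "jaw": [0.8, 1, 1, 1, 1, 1, 1, 1, 1]}
}}

```text
time: 15.88
eef_pos: [0.4774, 0.2217, 0.1377]
tcp_rot: [0.644, 0.765, -0.001, -0.0]
contact_force: [0.3, 0.8, 0.2]
opening: 1.002
finger_force: 0.0
```

```bash
python3 d.py -212 -2 80;  python3 - <<'E'
from h import *
t,s=cam("top")["pixels"],cam("side")["pixels"]
f=lambda i:cv2.resize(i[:,:,::-1],None,fx=3,fy=3,interpolation=cv2.INTER_CUBIC)
cv2.imwrite("pics/k.png",np.hstack([f(t[185:325,115:245]),f(s[185:325,235:365])]))
E
```

```text
t 15.875 sorter mm [-212.5   -3.1  137.7] F [0.3 0.8 0.2] open 1.0 ff 0.0 rot [0.    0.    0.002] tilt [-0.001 -0.001 -1.   ]
[0.479 0.221 0.08 ] [-0.0004  0.0011  0.0577]
```

View pics/k.png

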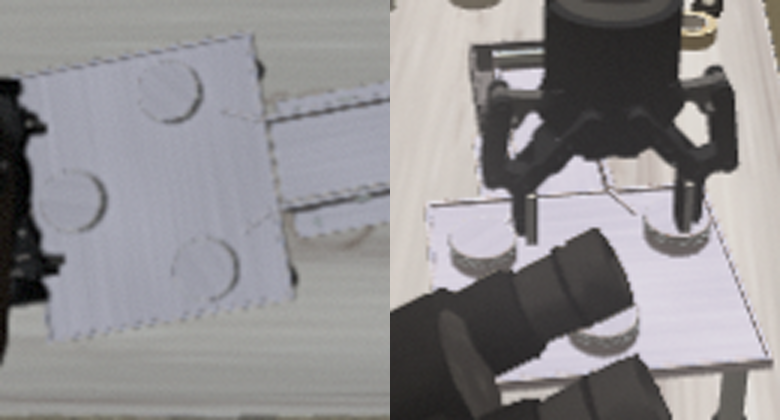

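Both empties are back, flat on the deck at (170,92) and (205,268); tin B is at (72,202). I'll descend and grip it.

Request:
{"method": "inch_along", "body": {
  "rows": {"dx": [-0.0004, -0.0004, -0.0004, -0.0004, -0.0004, -0.0004, -0.0004, -0.0004, -0.0004, -0.0004], "dy": [0.0011, 0.0011, 0.0011, 0.0011, 0.0011, 0.0011, 0.0011, 0.0011, 0.0011, 0.0011], "dz": [0.03, 0.05, 0.0577, 0.0577, 0.0577, 0.0577, 0.0577, 0.0577, 0.0557, 0.0557], "drx": [0, 0, 0, 0, 0, 0, 0, 0, 0, 0], "dry": [0, 0, 0, 0, 0, 0, 0, 0, 0, 0], "drz": [0, 0, 0, 0, 0, 0, 0, 0, 0, 0], "jaw": [1, 1, 1, 1, 0.45, 0.3, 0.3, 0.3, 0.3, 0.3]}
}}

```text
time: 17.23
eef_pos: [0.478, 0.2212, 0.0817]
tcp_rot: [0.644, 0.765, -0.001, -0.0]
contact_force: [-0.3, -0.5, -0.3]
opening: 0.515
finger_force: 20.8
```

```bash
python3 d.py -105 0 80
```

```text
t 17.225 sorter mm [-211.8   -2.6   81.7] F [-0.3 -0.5 -0.3] open 0.52 ff 20.82762887701392 rot [0. 0. 0.] tilt [-0.001 -0.    -1.   ]
[0.499 0.116 0.08 ] [-0.1068  0.0025  0.0017]
```

Request:
{"method": "inch_along", "body": {
  "rows": {"dx": [-0.02, -0.05, -0.08, -0.12, -0.16, -0.20, -0.24, -0.27, -0.2815, -0.2815], "dy": [0.001, 0.001, 0.001, 0.001, 0.002, 0.0025, 0.0025, 0.0025, 0.0025, 0.0025], "dz": [-0.0003, -0.0003, -0.0003, -0.0003, -0.0003, -0.0003, -0.0003, -0.0003, -0.0003, -0.0003], "drx": [0, 0, 0, 0, 0, 0, 0, 0, 0, 0], "dry": [0, 0, 0, 0, 0, 0, 0, 0, 0, 0], "drz": [0, 0, 0, 0, 0, 0, 0, 0, 0, 0], "jaw": [0.3, 0.3, 0.3, 0.3, 0.3, 0.3, 0.3, 0.3, 0.3, 0.3]}
}}

```text
time: 18.48
eef_pos: [0.5287, -0.0557, 0.0821]
tcp_rot: [0.645, 0.765, -0.0, -0.001]
contact_force: [-0.4, 0.5, -1.5]
opening: 0.517
finger_force: 20.8
```

```bash
python3 d.py 70 0 80; python3 look.py N0
```

```text
t 18.475 sorter mm [69.6  0.3 82.1] F [-0.4  0.5 -1.5] open 0.52 ff 20.760112004354596 rot [ 0.    -0.    -0.001] tilt [-0.001  0.001 -1.   ]
[ 0.528 -0.056  0.08 ] [-0.0004 -0.0003  0.0021]
```

Release here; the fingers clear the sides.

Request:
{"method": "inch_along", "body": {
  "rows": {"dx": [0, 0, 0, 0, 0, 0, 0, 0], "dy": [0, 0, 0, 0, 0, 0, 0, 0], "dz": [0, 0, 0, 0, 0, 0, 0, 0], "drx": [0, 0, 0, 0, 0, 0, 0, 0], "dry": [0, 0, 0, 0, 0, 0, 0, 0], "drz": [0, 0, 0, 0, 0, 0, 0, 0], "jaw": [0.8, 0.8, 0.8, 0.8, 0.8, 0.8, 0.8, 0.8]}
}}

```text
time: 19.52
eef_pos: [0.5291, -0.0557, 0.0827]
tcp_rot: [0.644, 0.765, -0.0, -0.0]
contact_force: [0.5, 0.3, 1.0]
opening: 0.8
finger_force: 0.0
```

```bash
python3 look.py N1 N0;python3 d.py; python3 - <<'E'
import numpy as np
for n in("N0","N1"):print(n,np.load(n+".npy")[36:66:2,48:55].mean((1,2)).round())
E
```

```text
tin area diff 40.8 rocker near end 0.7 ref desk 0.7
t 19.575 sorter mm [69.7  0.7 82.7] F [ 0.5 -0.2 -0.5] open 0.8 ff 0.0 rot [0. 0. 0.] tilt [-0. -0. -1.]
N0 [159.  85.  80. 133. 196. 196. 195. 195.  95.  98.  94. 189. 202. 202.
 203.]
N1 [159.  85.  93. 126. 202. 202. 201. 201. 200. 200. 200. 201. 201. 202.
 203.]
```

The tin has left the rocker. I'll raise the arm, back it away and look at everything.

Request:
{"method": "inch_along", "body": {
  "rows": {"dx": [0, 0, 0, 0.05, 0.10, 0.15, 0.20, 0.25, 0.25], "dy": [0, 0, 0, -0.03, -0.06, -0.08, -0.1, -0.1, -0.1], "dz": [-0.05, -0.10, -0.15, -0.15, -0.15, -0.15, -0.15, -0.15, -0.15], "drx": [0, 0, 0, 0, 0, 0, 0, 0, 0], "dry": [0, 0, 0, 0, 0, 0, 0, 0, 0], "drz": [0, 0, 0, 0, 0, 0, 0, 0, 0], "jaw": [1, 1, 1, 1, 1, 1, 1, 1, 1]}
}}

```text
time: 20.7
eef_pos: [0.3868, 0.1761, 0.2329]
tcp_rot: [0.642, 0.767, 0.0, -0.0]
contact_force: [-0.2, -1.6, 0.5]
opening: 1.0
finger_force: 0.0
```

```bash
python3 - <<'E'
from h import *
t,s=cam("top")["pixels"],cam("side")["pixels"]
f=lambda i,k:cv2.resize(i[:,:,::-1],None,fx=k,fy=k,interpolation=cv2.INTER_CUBIC)
a=f(t[130:310,110:425],2.4);b=f(s[150:320,190:365],1.0)
cv2.imwrite("pics/n.png",np.vstack([a,np.hstack([f(s[150:230,190:365],2),np.zeros((160,a.shape[1]-350,3),np.uint8)])]))
E
```

```text
(no output)
```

View pics/n.png

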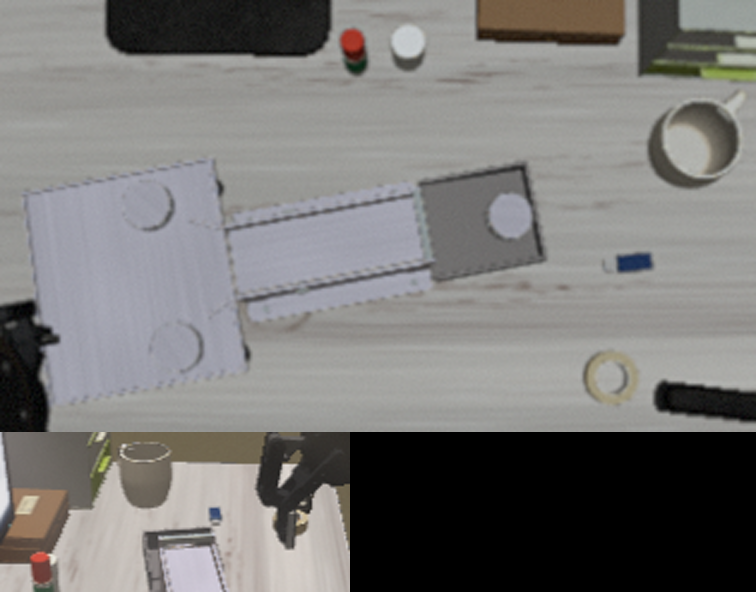

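The full tin lies in the tray at (510,216). The rocker is level, the empties are on the deck at (148,204) and (177,345), and the bystanders have not moved. Handing in.

```bash
python3 -c "
from plant import ctrl, optics, probe_bus
print(ctrl.sign_off())"
```

```text
the job is handed in; nothing more can be done
None
```

I handed the job in after about 21 s of robot time: only the full tin (the one that started near (-205, 0)) is in the catch tray, both empties are back flat on the deck, the rocker is level, and the bystanders have not moved in the last pictures; sign-off returned no verdict.

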